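Turn the snap press's turret to the red die

ROBOT

A 6-joint arm with a two-finger parallel gripper is mounted at the origin on the work surface. World frame = base frame: x ahead of the robot, y to its left, z up, the work surface at z = 0. Lengths are in m, angles in rad, forces in N, time in s.
With the tool pointing down it reaches from about 0.275 to 0.75 m from the base axis. Payload 10.2 kg.
Tool frame: the origin (TCP) lies midway between the tips of the shut fingers; the grasp point (between the pads) lies arm.pinch_z behind it (arm.pinch_z is the distance from the TCP to the grasp point, in m); z points along the fingers, x is the direction in which the jaws open and shut, and the axes are right-handed (so a half turn about z gives the same grasp; the last joint's range is limited). The gripper opens to 88 mm and grips with 3 to 60 N. Pads are 18 mm wide; open, the fingers measure 123 mm over their backs; the gripper's body (75 mm by 187 mm) begins 45 mm behind the grasp point.
Start: joints at [-1.42, 0.313, 1.498, -0, 1.331, -0.223], TCP at [0.192, -0.489, 0.239] pointing down, gripper open.
Joint ranges: [-2.94, 2.94], [-0.97, 2.17], [0.19, 2.56], [-1.23, 4.37], [0.02, 3.11], [-2.88, 2.88]. Speed limits (rad/s): [2.39, 2.39, 3.01, 3.14, 3.14, 3.14].

INTERFACE

Orientations are given as a unit quaternion [x, y, z, w].
In Python, from station import arm, cams, workorder, boxes_of, masks_of gives the robot as it stands.
- The arm moves only by the shell command python3 -m inch 'ROWS' [OPENING] [FORCE]. ROWS is JSON, a list of rows, each a list of 2 entries, a list of its own where there are three numbers: the shift along the tool's x, y, z in mm, then the turn about the tool's z in degrees. In form: [[[tx, ty, tz], turn], ...]. A call has 1 to 12 rows; each row shifts and turns the commanded pose from where the row before left it, along the tool's axes as they then stand; what a row does not reach is not made up. A row lasts 1/8 s, in which the tool goes at most 62.5 mm and 10.7 degrees, less where a joint would pass 70% of its speed; a pose out of reach is approached as far as the arm can. A call with a gripper value outside its range is refused whole. OPENING is the closure, from 0 (fully open) to 1 (shut), set as the call begins (- or left out, the last holds). The fingers move at their own pace and stop on an object; FORCE is the grip in N (left out, the last holds). Time passes only in rows, so rows that do not move let the fingers close. It gives the time, the measured TCP pose, the force and the opening at its end, in the units of the state.
- arm.get_state(): the state, without advancing time (a new reading comes with each control period).
- cams.grab_frame(name): name is "scene" or "top"; returns a dict with "frame" (480x640x3 uint8, red, green, blue), "z_map" (480x640 float32, m along the optical axis (not along the pixel's ray), 0 where there is no reading), "fx", "fy", "cx", "cy" (pixels), "k1" (the pictures are not rectified: a ray, as slopes to the right and down, at radius r is drawn at 1 + k1 r^2 times it, then the intrinsics apply), "camera_from_world" (4x4, takes a point from world to camera coordinates). Camera axes: x right, y up, looking along -z (the intrinsics and any distortion apply to the point x, -y, -z); pixel columns grow to the right and rows downward; lengths in m; the calibration is good to about 2 mm. A picture is of the moment at which its call begins.
- workorder.hand_in(): hands the job in, once; it reports no verdict.
Trained networks look in the newest picture that a camera, given by its name, has taken for a name from the list of things; names that differ only in an ending like _2 or _b are one class to them, and where a whole thing is asked for, a point or a joint stands for the part that bears it (a point fixed in the world has none). Each returns a list of dicts, best first, with "p" (0 to 1); they miss things now and then, are a little off and sometimes report something else, mostly with a low value. They report only what shows in the picture. A call takes as long as a camera call.
- boxes_of(camera, target): "uv" ([column, row] in pixels, amid what is visible of it).
- masks_of(camera, target): "pixels" (480x640 bool, what is visible of it) and "uv" ([column, row] in pixels, amid what is visible of it).
The state is a dict: "time_s": time; "joint_positions": joint angles; "joint_velocities": joint speeds; "joint_efforts": joint torques, N m; "tcp_pos": TCP position; "eef_rot": TCP orientation; "ft_force": force on the tool from outside, world axes, zero at the start; "wrist_torque": the same for the moment, N m; "gripper_width": opening from 0.0 (shut) to 1.0 (fully open).
Only numpy, scipy, OpenCV 4.12 (cv2) and the standard library are available. Lean on these libraries where they do the work, as an engineer would, in place of code of your own. Each camera call takes 0.05 s, during which the arm holds its last target.

TASK

Set up the snap press for the red die: with a fingertip, push on the turret's arms to turn it, either way, until the red-topped die stands squarely under the ram, and leave it there. Only then press the green ready button fully down and let go. Take nothing in the gripper: all four dies stay seated in their cups and the things lying about on the bench are left where they are.

Things in the scene. Friction and masses are not known exactly. Their poses are not given: they have to be found in the camera images.
- turret (a joint): the press's turret, a level four-armed star turning about the vertical axis through its hub: either way, no stops, 0.2 N m of friction, stays where it is left. Value: angle in rad turned since the start, counter-clockwise from above positive (it does not tell where the arms point). Below the arms are only the table and the press's blue foot, 20 mm tall
- turret_hub (a point): top centre of the turret's hub (56 mm across), on its axis, 72 mm above the table. Four aluminium arms at 90 degrees, bars 14 mm wide, 36 to 52 mm above the table, run out to black ball ends (22 mm) centred 138 mm from the axis; each carries a cup (38 mm outside, 28 inside, rim 68 mm above the table) 75 mm out. The bar is bare from 95 to 127 mm out: push there
- ram_face (a point): centre of the lower face of the fixed steel ram (30 mm across), 118 mm above the table, 75 mm from the turret's axis. Above it a blue beam (36 mm wide, 160 to 200 mm up, an aluminium cylinder of 48 mm on it to 273 mm) runs straight outwards from the hub to a blue column (50 mm wide) 180 to 236 mm from the axis. The turret's other side is open
- ready_button (a joint): the green ready button, a spring push button: 0 up, 0.006 m fully down, which takes 5 N; it counts as pressed beyond 0.004
- ready_button_top (a point): centre of the green button's top (34 mm across, pressed straight down), on a grey control box 85 x 75 x 45 mm fixed to the table
- die_red_mid (a point): centre of the red-topped die, a loose steel plug 26 mm across and 38 mm tall (red upper third, 24 mm across) standing upright in one of the turret's four cups, which differs from start to start; this point is 19 mm above its foot and 71 mm above the table, 75 mm from the turret's axis in the line of its arm (up to 1 mm of play)
- die_blue_mid (a point): centre of the blue-topped die, a loose steel plug 26 mm across and 38 mm tall (blue upper third, 24 mm across) standing upright in one of the turret's four cups, which differs from start to start; this point is 19 mm above its foot and 71 mm above the table, 75 mm from the turret's axis in the line of its arm (up to 1 mm of play)
- die_yellow_mid (a point): centre of the yellow-topped die, a loose steel plug 26 mm across and 38 mm tall (yellow upper third, 24 mm across) standing upright in one of the turret's four cups, which differs from start to start; this point is 19 mm above its foot and 71 mm above the table, 75 mm from the turret's axis in the line of its arm (up to 1 mm of play)
- die_green_mid (a point): centre of the green-topped die, a loose steel plug 26 mm across and 38 mm tall (green upper third, 24 mm across) standing upright in one of the turret's four cups, which differs from start to start; this point is 19 mm above its foot and 71 mm above the table, 75 mm from the turret's axis in the line of its arm (up to 1 mm of play)
- spool_green: green thread spool, 48 mm across, 74 mm tall, standing; origin at the centre of its underside
- spool_blue: blue thread spool, 48 mm across, 74 mm tall, standing; origin at the centre of its underside
- spool_yellow: yellow thread spool, 48 mm across, 74 mm tall, standing; origin at the centre of its underside
- rivet_jar: amber glass jar with brass lid, 64 mm across, 75 mm tall, standing; origin at the centre of its underside
- mallet: rubber-headed mallet, 260 mm long, lying; origin on its underside, handle towards its -x
- awl: wooden-handled awl, 160 mm long, lying; origin on its underside
- wax_block: brown block of wax, 75 x 45 x 25 mm; origin at the centre of its underside

How it is judged:
On the way, in this order (a step that is already met when the one before it is completed fails the run):
1. the red die stands under the ram (centres within 6 mm, seen from above) and the turret is still (horizontal distance between die_red_mid and ram_face below 0.006 m and velocity of joint turret between -0.05 and 0.05 rad/s), for 0.3 s.
2. the green button is pressed (beyond 4 mm) with the red die under the ram (horizontal distance between die_red_mid and ram_face below 0.006 m and value of joint ready_button above 0.004 m), for 0.05 s.
At the end, for the whole second after the job is handed in: The red die's centre is within 6 mm of the ram's centre, seen from above, the turret is still, all four dies are seated upright in their cups (heights within 8 mm), the green button has been pressed and is up again (all of step 1 and height (world z) of die_red_mid between 0.063 and 0.079 m and angle between each of die_red_mid, die_blue_mid, die_yellow_mid, die_green_mid's own z axis and vertical below 0.3 rad and height (world z) of die_blue_mid between 0.063 and 0.079 m and height (world z) of die_yellow_mid between 0.063 and 0.079 m and height (world z) of die_green_mid between 0.063 and 0.079 m and value of joint ready_button below 0.002 m); the robot touches nothing.
It fails at once if the button is pressed while the red die is not under the ram (not (horizontal distance between die_red_mid and ram_face below 0.006 m) and value of joint ready_button above 0.004 m).
It fails at once if a die is lifted out of its cup (raised more than 8 mm) or tipped (not (height (world z) of die_red_mid between 0.063 and 0.079 m and angle between each of die_red_mid, die_blue_mid, die_yellow_mid, die_green_mid's own z axis and vertical below 0.3 rad and height (world z) of die_blue_mid between 0.063 and 0.079 m and height (world z) of die_yellow_mid between 0.063 and 0.079 m and height (world z) of die_green_mid between 0.063 and 0.079 m)).
It fails at once if something lying about on the bench is displaced by more than 20 mm (distance of any of spool_green, spool_blue, spool_yellow, rivet_jar, mallet, awl, wax_block from where it was at the start of the episode above 0.02 m).
It also fails if it takes over 53 s, if anything falls off the work surface, if the arm or the gripper's body presses on something with over 40 N, if the wrist force passes 120 N, or if a joint passes its speed limit or range.

## Working session

There is one attempt and no reset: what is moved stays moved. The work goes in short steps, Python scripts to look and compute and a shell command to move; the robot and the scene stay as the last step left them, time stands still between calls to the robot, and variables do not carry over. Pictures are saved under pics/ and viewed, and the job is handed in when it is done.

```bash
mkdir -p pics; ls
cat > h.py <<'E'
import numpy as np, cv2
from station import arm,cams,workorder,boxes_of,masks_of
def uv2ray(f,uv):
    K=np.array([[f['fx'],0,f['cx']],[0,f['fy'],f['cy']],[0,0,1]]);
    p=cv2.undistortPoints(np.array([[uv]],float),K,np.array([f['k1'],0,0,0.]))[0,0]
    return p
def at_z(f,uv,z):
    T=np.linalg.inv(f['camera_from_world']);p=uv2ray(f,uv)
    d=T[:3,:3]@np.array([p[0],-p[1],-1]);o=T[:3,3]
    return o+d*(z-o[2])/d[2]
def at_depth(f,uv):
    T=np.linalg.inv(f['camera_from_world']);p=uv2ray(f,uv)
    d=f['z_map'][int(round(uv[1])),int(round(uv[0]))]
    return T[:3,:3]@(np.array([p[0],-p[1],-1])*d)+T[:3,3]
def proj(f,P):
    c=f['camera_from_world']@np.append(P,1);x,y=c[0]/-c[2],-c[1]/-c[2]
    s=1+f['k1']*(x*x+y*y);return np.array([f['fx']*x*s+f['cx'],f['fy']*y*s+f['cy']])
def save(f,n,crop=None,k=1):
    im=f['frame'][:,:,::-1]
    if crop: im=im[crop[1]:crop[3],crop[0]:crop[2]]
    cv2.imwrite('pics/'+n,cv2.resize(im,None,fx=k,fy=k))
E
python3 - <<'E'
from h import *
s=arm.get_state();print(s)
for c in ['scene','top']:
    f=cams.grab_frame(c);save(f,c+'0.png')
    print(c,np.linalg.inv(f['camera_from_world'])[:3,3])
    for t in ['turret_hub','turret','ready_button_top','die_red_mid','die_blue_mid','die_yellow_mid','die_green_mid','ram_face','spool_green','spool_blue','spool_yellow','rivet_jar','mallet','awl','wax_block']:
        r=boxes_of(c,t)
        print(t,[(round(x['p'],2),np.round(x['uv']),np.round(at_depth(f,x['uv']),3)) for x in r[:2]])
E
```

```text
pics
{'time_s': 0.0, 'joint_positions': array([-1.42039245e+00,  3.13451791e-01,  1.49841839e+00, -1.35807504e-05,
        1.33102043e+00, -2.23402614e-01]), 'joint_velocities': array([ 0.00171614, -0.00063306, -0.00015845,  0.00082546, -0.00016171,
        0.00091092]), 'joint_efforts': array([ 4.50894877e-04, -4.02210581e+01, -2.52271217e+01,  6.95080566e-02,
        3.53467755e-02, -1.20827904e-04]), 'tcp_pos': array([ 0.19165633, -0.48850214,  0.2381672 ]), 'eef_rot': array([ 8.26185249e-01, -5.63398184e-01, -4.46676429e-04, -4.70847303e-04]), 'ft_force': array([ 0.58262421, -0.62355732,  0.71709316]), 'wrist_torque': array([ 0.03731556, -0.01221187,  0.02043563]), 'gripper_width': 1.003261296967169}
scene [ 1.20986451 -0.55009542  0.68212554]
turret_hub [(0.89, array([320., 257.]), array([ 0.603, -0.037,  0.058]))]
turret [(0.64, array([315., 255.]), array([ 0.589, -0.038,  0.058]))]
ready_button_top [(0.26, array([317., 258.]), array([ 0.602, -0.042,  0.058]))]
die_red_mid [(0.58, array([312., 267.]), array([ 0.64 , -0.089,  0.085]))]
die_blue_mid [(0.53, array([352., 245.]), a
[... 1485 characters left out ...]
3, 0.064]))]
ram_face [(0.69, array([392., 250.]), array([ 0.58 , -0.195,  0.021]))]
spool_green [(0.54, array([469., 232.]), array([ 0.622, -0.397,  0.066]))]
spool_blue [(0.58, array([197., 202.]), array([0.704, 0.341, 0.07 ]))]
spool_yellow [(0.75, array([186., 236.]), array([0.612, 0.368, 0.061]))]
rivet_jar [(0.87, array([471., 278.]), array([ 0.497, -0.393,  0.073]))]
mallet [(0.86, array([468., 331.]), array([ 0.357, -0.392,  0.024])), (0.69, array([195., 300.]), array([0.44 , 0.335, 0.066]))]
awl [(0.56, array([223., 231.]), array([0.633, 0.277, 0.025])), (0.5, array([313., 266.]), array([0.526, 0.024, 0.092]))]
wax_block [(0.64, array([334., 175.]), array([ 0.796, -0.034,  0.023]))]
```

View pics/scene0.png

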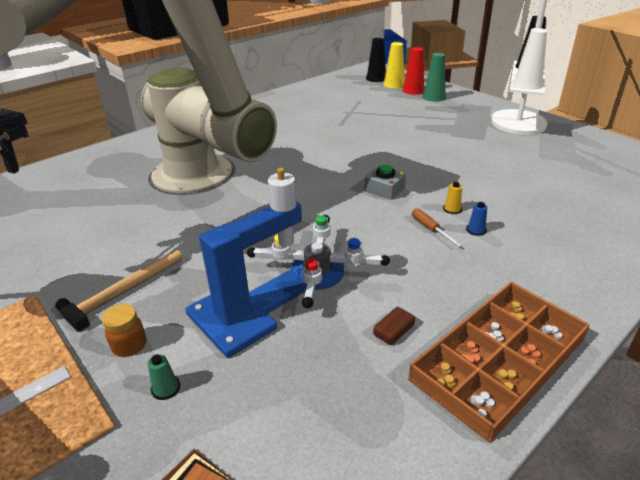

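View pics/top0.png

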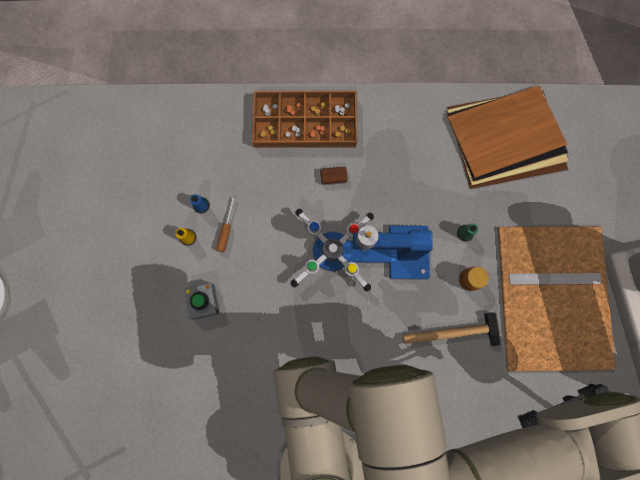

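Run:
```python
import cv2
im=cv2.imread('pics/top0.png');cv2.imwrite('pics/top0z.png',cv2.resize(im[180:320,170:430],None,fx=3,fy=3,interpolation=cv2.INTER_CUBIC))
im=cv2.imread('pics/scene0.png');cv2.imwrite('pics/scene0z.png',cv2.resize(im[170:340,200:430],None,fx=3.4,fy=3.4,interpolation=cv2.INTER_CUBIC))
```

```text
(no output)
```

View pics/top0z.png

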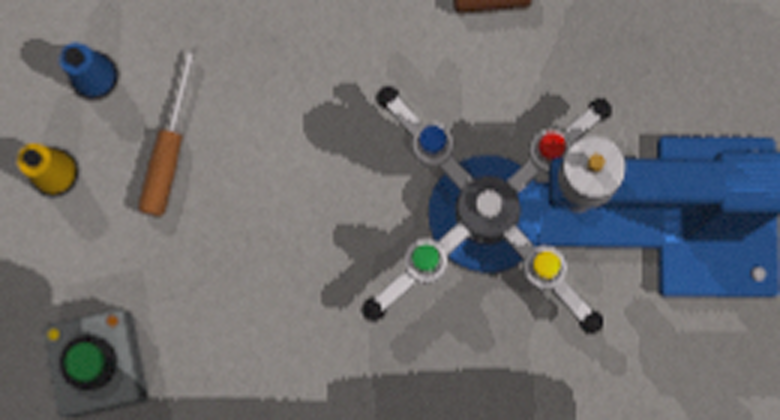

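View pics/scene0z.png

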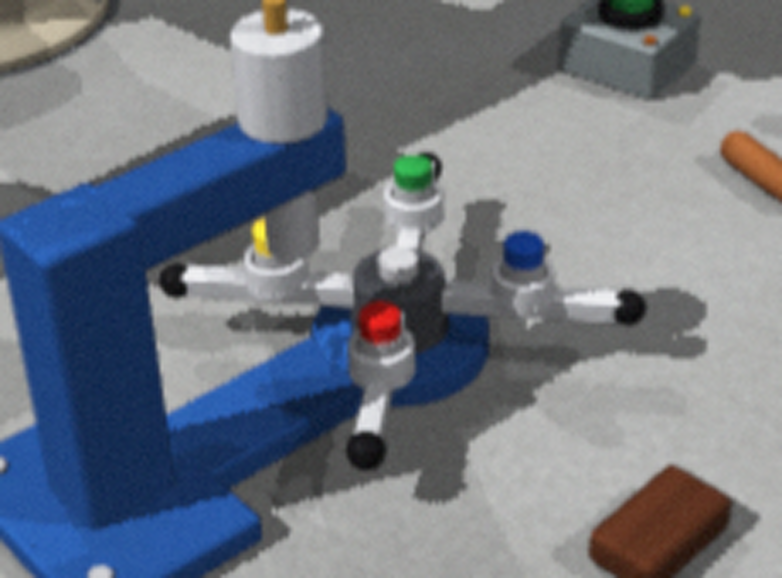

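The top view shows the hub at about (333,248). Red is at (354,229), blue at (314,227), green at (312,267) and yellow at (352,268), with the beam running right (-y). The button is at about (199,301). Next I'll measure these.

Run:
```python
from h import *
from scipy import ndimage
f=cams.grab_frame('top');im=f['frame'];hsv=cv2.cvtColor(im,cv2.COLOR_RGB2HSV).astype(int)
H,S,V=hsv[...,0],hsv[...,1],hsv[...,2]
z=(lambda u,v,zz:np.round(at_z(f,(u,v),zz)[:2],4))
def cr(u,v):return (170+u/3-.33,180+v/3-.33)
hub=z(*cr(489,203),.072);print('hub',hub)
balls={'red':(599,108),'blue':(388,97),'green':(373,309),'yellow':(591,322)}
tops={'red':(553,146),'blue':(432,139),'green':(426,257),'yellow':(546,264)}
for k in balls:
    b=z(*cr(*balls[k]),.049);t=z(*cr(*tops[k]),.09)
    for n,p in(('ball',b),('die',t)):
        d=p-hub;print(k,n,p,np.linalg.norm(d).round(4),np.degrees(np.arctan2(d[1],d[0])).round(2))
print('ball center',np.mean([z(*cr(*balls[k]),.049) for k in balls],0),'die',np.mean([z(*cr(*tops[k]),.09) for k in tops],0))
c=z(*cr(595,163),.273);d=c-hub;print('cyl',c,np.linalg.norm(d),np.degrees(np.arctan2(d[1],d[0])))
# blue points by depth
T=np.linalg.inv(f['camera_from_world'])
for cam in('top','scene'):
    g=f if cam=='top' else cams.grab_frame('scene')
    h=cv2.cvtColor(g['frame'],cv2.COLOR_RGB2HSV).astype(int)
    m=(abs(h[...,0]-110)<12)&(h[...,1]>130)&(g['z_map']>0)
    P=np.array([at_depth(g,(u,v)) for v,u in np.argwhere(m)])
    P=P[(P[:,1]<.0)&(P[:,1]>-.35)&(P[:,0]>.4)&(P[:,0]<.75)]
    B=P[(P[:,2]>.185)&(P[:,2]<.215)]
    print(cam,len(B))
    if len(B)>20:
        r=cv2.minAreaRect((B[:,:2]*1000).astype(np.float32));print(r)
        vx=cv2.fitLine((B[:,:2]*1000).astype(np.float32),cv2.DIST_HUBER,0,.01,.01).ravel();print(vx,np.degrees(np.arctan2(vx[1],vx[0])))
    F=P[(P[:,2]>.01)&(P[:,2]<.03)];r=cv2.minAreaRect((F[:,:2]*1000).astype(np.float32));print('foot',r)
bt=masks_of('top','ready_button_top');print([(x['p'],x['uv']) for x in bt][:3])
for zz in(.045,.055,.06):print('btn',z(*cr(86,363),zz))
u,v=cr(86,363);print(at_depth(f,(u,v)))
gg=cams.grab_frame('scene')
for uv in[(386,171),(386,173)]:print(at_depth(gg,uv))
```

```text
hub [ 0.5786 -0.0284]
red ball [ 0.6705 -0.1304] 0.1373 -47.98
red die [ 0.6265 -0.0846] 0.0738 -49.56
blue ball [0.6811 0.0631] 0.1374 41.75
blue die [0.633  0.0221] 0.0742 42.87
green ball [0.4865 0.0752] 0.1386 131.64
green die [0.5282 0.0272] 0.075 132.19
yellow ball [ 0.4747 -0.1194] 0.1381 -138.79
yellow die [ 0.522 -0.077] 0.0746 -139.35
ball center [ 0.5782   -0.027875] die [ 0.577425 -0.028075]
cyl [ 0.5759 -0.1017] 0.07334971029254309 -92.1095320049499
top 1037
((575.0108642578125, -167.45401000976562), (187.73558044433594, 48.64912414550781), 89.1439208984375)
[ 1.7784091e-02 -9.9984187e-01  5.7298090e+02 -1.8958104e+02] -88.98099
foot ((575.5330200195312, -148.11326599121094), (296.0467224121094, 147.57012939453125), 89.71324157714844)
scene 1700
((581.2755126953125, -168.41275024414062), (189.27809143066406, 51.52546310424805), 88.28524017333984)
[ 7.4043356e-02  9.9725503e-01  5.9097913e+02 -1.7296481e+02] 85.75374
foot ((581.4696044921875, -148.13815307617188), (296.96087646484375, 149.4036102294922), 88.89163208007812)
[(0.61, [196.2, 301.1])]
btn [0.4385 0.3317]
btn [0.4381 0.3291]
btn [0.4378 0.3278]
[0.4374224  0.32544474 0.06881047]
[0.45530966 0.31863706 0.06373326]
[0.4527509  0.32204422 0.055645  ]
```

```bash
python3 -c "
from h import *;print(arm.pinch_z, arm.get_state()['time_s'])"; python3 -m inch '[[[-20,-22,0],0],[[-35,-39,0],0],[[-35,-39,0],0],[[-35,-39,0],0],[[-35,-39,0],0],[[-35,-39,0],0],[[-35,-39,0],0],[[-35,-39,0],0],[[-35,-39,0],0],[[-35,-39,0],0],[[-35,-39,0],0],[[-10,-12,0],0]]' 1 20; python3 -m inch '[[[0,0,0],-9],[[0,0,0],-10],[[0,0,0],-10],[[0,0,0],-10],[[0,0,0],-10],[[0,0,0],-10],[[0,0,0],-10],[[0,0,0],-10],[[0,0,0],-10],[[0,0,0],-10],[[0,0,0],-10],[[0,0,0],0]]'
```

```text
0.0187 1.8
time_s: 3.3
tcp_pos: [0.4482, 0.0219, 0.2387]
eef_rot: [0.827, -0.562, -0.0, -0.0]
ft_force: [-0.6, -0.4, 0.1]
gripper_width: 0.006
time_s: 4.8
tcp_pos: [0.4476, 0.0192, 0.2388]
eef_rot: [0.939, 0.344, -0.0, 0.0]
ft_force: [0.3, 0.1, -0.1]
gripper_width: 0.008
```

```bash
cat >> h.py <<'E'
def st():
    s=arm.get_state();q=s['eef_rot']
    from scipy.spatial.transform import Rotation as R
    M=R.from_quat(q).as_matrix();print('t',s['time_s'].__round__(2),'tcp',s['tcp_pos'].round(4),'phi',np.degrees(np.arctan2(M[1,0],M[0,0])).round(2),'F',s['ft_force'].round(2),'w',round(s['gripper_width'],3),'j',s['joint_positions'].round(2));return s,M
def want(x,y,z):
    s,M=st();print('tool mm',(M.T@(np.array([x,y,z])-s['tcp_pos'])*1000).round(1))
E
python3 - <<'E'
from h import *
want(.474,.0283,.2)
f=cams.grab_frame('scene');save(f,'s1.png')
E
```

```text
t 4.8 tcp [0.4476 0.0192 0.2388] phi 40.28 F [ 0.25  0.07 -0.11] w 0.008 j [-0.22  0.14  1.71 -0.    1.29 -0.92]
tool mm [26.1 10.1 38.8]
```

View pics/s1.png

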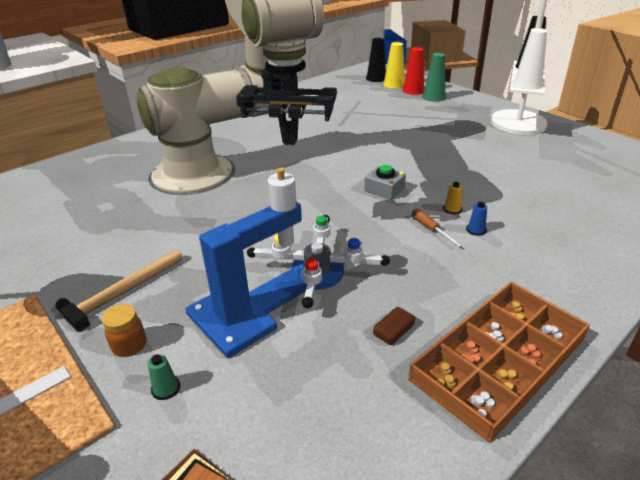

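The gripper is shut and hovering at roughly (290,130), clear of everything. Next it goes down behind the green arm.

```bash
python3 -m inch '[[[12,5,0],-1.4],[[12,5,20],0],[[0,0,40],0],[[0,0,40],0],[[0,0,40],0],[[0,0,35],0],[[0,0,25],0],[[0,0,0],0]]'
python3 - <<'E'
from h import *
want(.474,.0283,.038)
for c in('scene','top'):
    f=cams.grab_frame(c);save(f,c+'2.png',(200,120,440,300) if c=='scene' else (240,160,440,310),3.3 if c=='scene' else 4)
E
```

```text
time_s: 5.85
tcp_pos: [0.472, 0.0283, 0.0374]
eef_rot: [0.934, 0.357, -0.001, -0.001]
ft_force: [0.0, 0.5, 0.6]
gripper_width: 0.004
t 5.85 tcp [0.472  0.0283 0.0374] phi 41.77 F [0.03 0.48 0.65] w 0.004 j [-0.19  0.48  1.87  0.    0.8  -0.92]
tool mm [ 1.5  1.4 -0.6]
```

View pics/scene2.png

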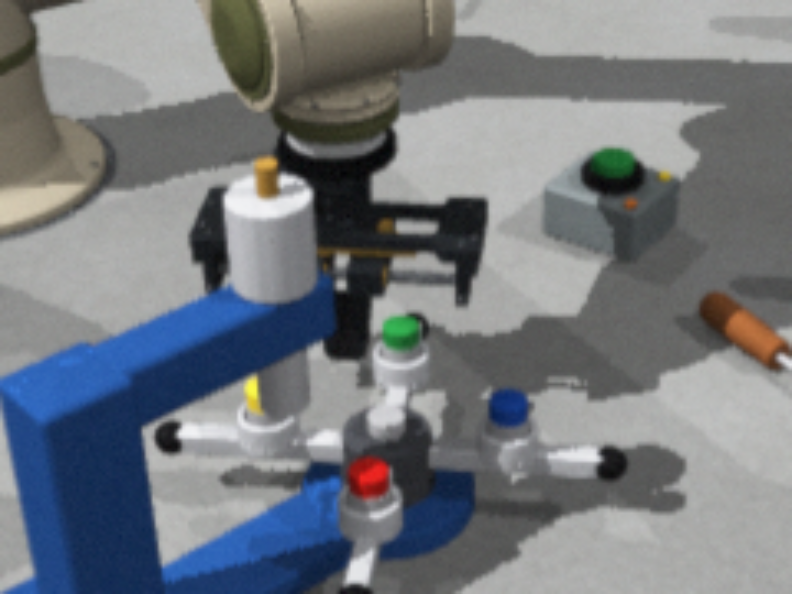

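View pics/top2.png

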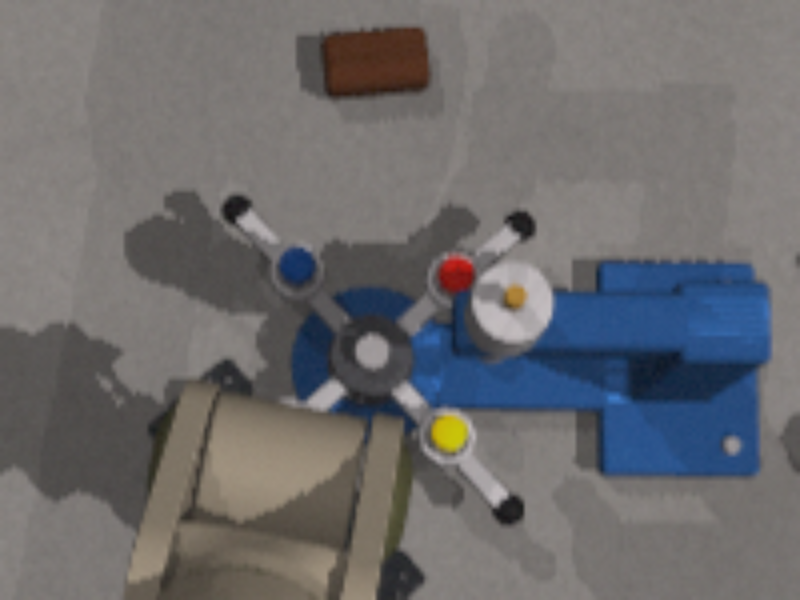

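```bash
python3 -m inch '[[[8,0,0],0],[[6,0,0],0],[[4,0,0],0],[[2,0,0],0],[[5,-0.9,0],2.5],[[9.8,-1.7,0],5],[[9.8,-1.7,0],5],[[9.8,-1.7,0],5],[[9.8,-1.7,0],5],[[9.8,-1.7,0],5],[[5.8,-1,0],3],[[0,0,0],0]]'
cat > ang.py <<'E'
from h import *
import sys
st()
f=cams.grab_frame('top');save(f,'top%s.png'%sys.argv[1],(240,160,440,310),4)
h=cv2.cvtColor(f['frame'],cv2.COLOR_RGB2HSV).astype(int);H,S,V=[h[...,i] for i in range(3)]
hub=np.array([.5782,-.0281])
reg=np.zeros(H.shape,bool);reg[185:315,270:395]=1
for n,m in(('red',((H<5)|(H>175))&(S>150)&(V>90)),('yel',(abs(H-28)<6)&(S>150)&(V>120)),('grn',(abs(H-65)<12)&(S>120)&(V>60))):
    nn,lab,stt,cen=cv2.connectedComponentsWithStats((m&reg).astype(np.uint8))
    if nn<2: continue
    i=1+np.argmax(stt[1:,4]);p=at_z(f,cen[i],.088)[:2];d=p-hub
    print(n,stt[i,4],cen[i].round(1),p.round(4),np.linalg.norm(d).round(4),np.degrees(np.arctan2(d[1],d[0])).round(2))
E
python3 ang.py 3
```

```text
time_s: 7.45
tcp_pos: [0.5341, 0.0791, 0.0386]
eef_rot: [0.995, 0.099, 0.0, -0.0]
ft_force: [-0.3, -1.4, 0.2]
gripper_width: 0.004
t 7.45 tcp [0.5341 0.0791 0.0386] phi 11.35 F [-0.31 -1.41  0.17] w 0.004 j [-0.07  0.59  1.67  0.    0.89 -0.27]
yel 61 [338.8 274.4] [ 0.5047 -0.0435] 0.0751 -168.17
```

View pics/top3.png

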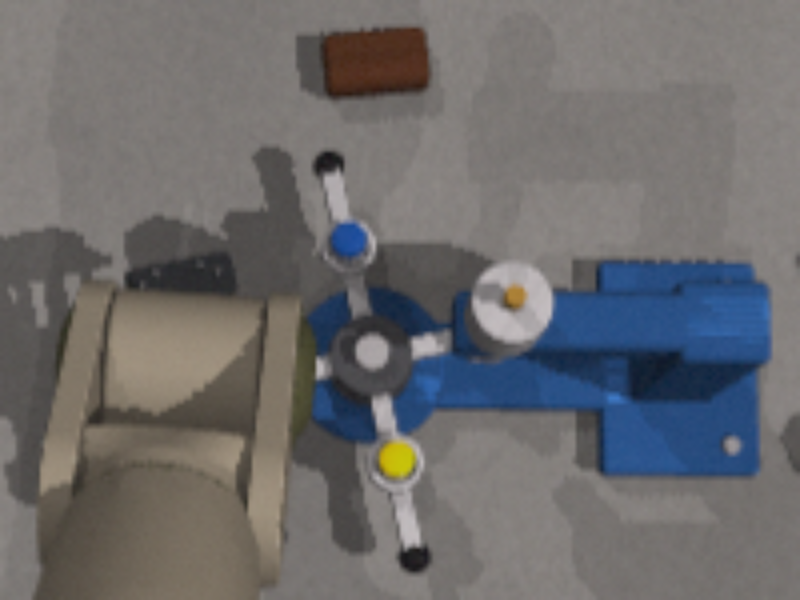

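```bash
python3 -m inch '[[[5.8,-1,0],3],[[5.8,-1,0],3],[[4.9,-0.9,0],2.5],[[3.9,-0.7,0],2],[[2,-0.4,0],1],[[1,-0.2,0],0.5],[[0,0,0],0],[[0,0,0],0]]'; python3 ang.py 4
python3 - <<'E'
from h import *
f=cams.grab_frame('scene');save(f,'s4.png',(200,150,430,330),3.4)
E
```

```text
time_s: 8.5
tcp_pos: [0.5567, 0.0857, 0.0387]
eef_rot: [1.0, -0.006, -0.0, 0.0]
ft_force: [-1.8, 1.2, -0.4]
gripper_width: 0.007
t 8.5 tcp [0.5567 0.0857 0.0387] phi -0.67 F [-1.76  1.21 -0.4 ] w 0.007 j [-0.06  0.63  1.59 -0.    0.92 -0.04]
red 1 [359. 250.] [ 0.5689 -0.097 ] 0.0696 -97.71
yel 64 [333.1 275. ] [ 0.5032 -0.0285] 0.075 -179.7
```

View pics/s4.png

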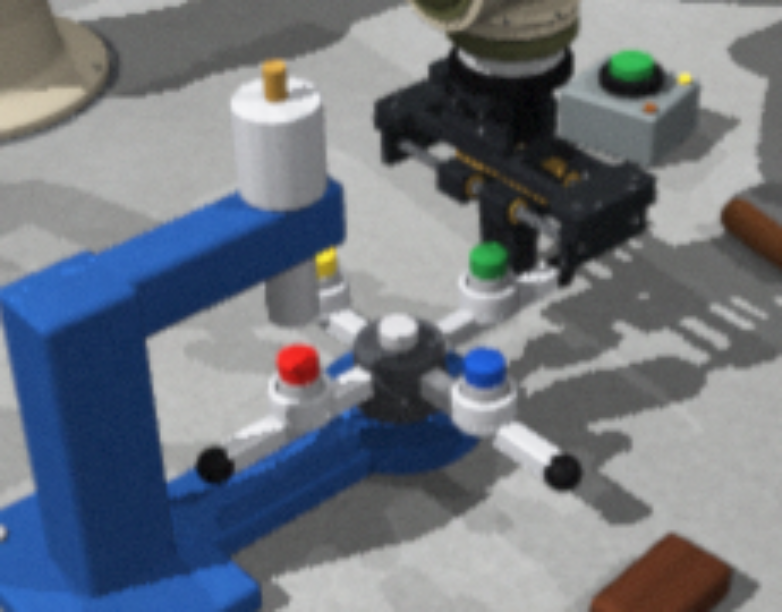

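View pics/top4.png

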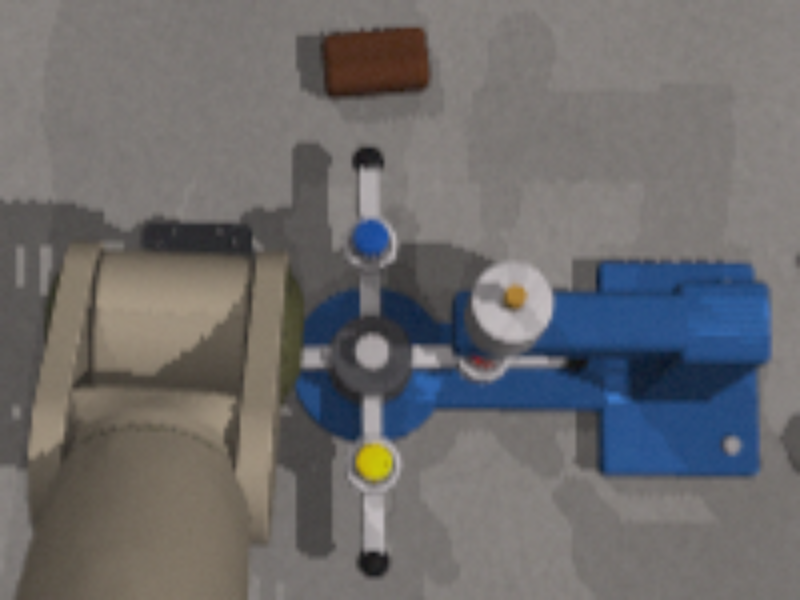

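Run:
```python
from h import *
f=cams.grab_frame('scene')
im=f['frame'];cv2.imwrite('pics/s5.png',cv2.resize(im[215:300,250:350],None,fx=8,fy=7,interpolation=cv2.INTER_CUBIC)[:,:,::-1])
h=cv2.cvtColor(im,cv2.COLOR_RGB2HSV).astype(int);H,S,V=[h[...,i] for i in range(3)]
m=((H<5)|(H>174))&(S>140)&(V>80);m[:235]=0;m[275:]=0;m[:,:270]=0;m[:,310:]=0
v,u=np.nonzero(m);print('red',u.mean(),v.mean(),u.min(),u.max(),v.min(),v.max(),at_z(f,(u.mean(),v.mean()),.085))
for n,hh in(('blu',110),('yel',28),('grn',65)):pass
hubp=np.array([.578,-.028]);
for a in(-88,-90,-91.2,-93,-95):
    p=hubp+.075*np.array([np.cos(np.radians(a)),np.sin(np.radians(a))])
    print(a,proj(f,[*p,.118]),proj(f,[*p,.085]))
print(proj(f,[*hubp,.072]))
```

```text
red 287.23214285714283 256.83035714285717 282 293 252 262 [ 0.5851162  -0.10348591  0.085     ]
-88 [284.92480211 241.8963906 ] [286.00392782 255.6610018 ]
-90 [284.05374805 241.30706433] [285.14814801 255.0609585 ]
-91.2 [283.55071076 240.94501152] [284.65383525 254.69232283]
-93 [282.8242393  240.39055415] [283.93982426 254.12778381]
-95 [282.05726879 239.75921239] [283.18580798 253.48495897]
[314.71185006 244.61751376]
```

View pics/s5.png

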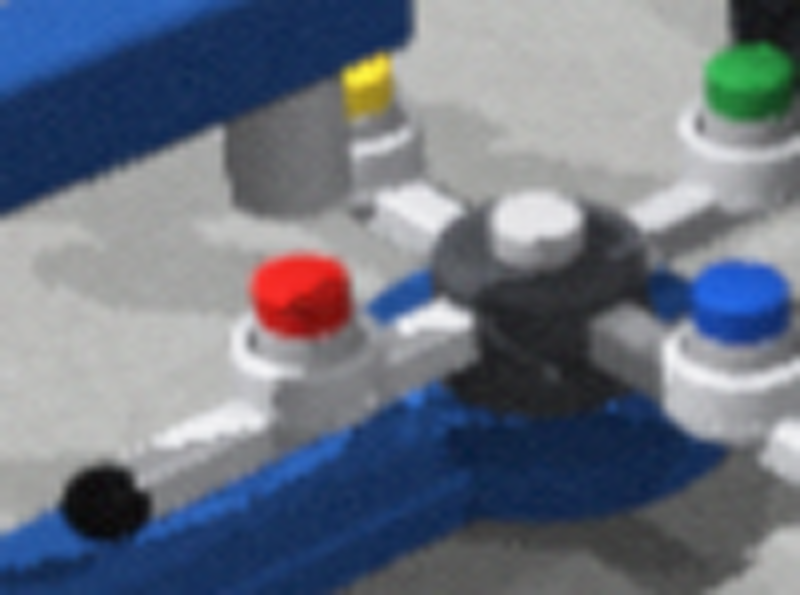

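Seen from the scene camera, the ram is centred at column 286.3. The red die sits at 287.2, where 287.4 is expected directly below it, so it's aligned to about 1 mm. Next I back off, lift and go to the button.

```bash
python3 -m inch '[[[-8,0,0],0],[[-15,0,0],0],[[-8,0,-15],0],[[0,0,-40],0],[[0,0,-50],0],[[0,0,-30],0],[[0,-20,0],0],[[0,-20,0],0],[[0,0,0],0]]'; python3 ang.py 6
python3 - <<'E'
from h import *
for c in('top','scene'):
    f=cams.grab_frame(c);im=f['frame']
    h=cv2.cvtColor(im,cv2.COLOR_RGB2HSV).astype(int);H,S,V=[h[...,i] for i in range(3)]
    m=(abs(H-65)<15)&(S>110)&(V>50)
    r=(slice(280,325),slice(180,220)) if c=='top' else (slice(155,185),slice(365,405))
    k=np.zeros_like(m);k[r]=m[r];v,u=np.nonzero(k);print(c,len(u),u.mean(),v.mean(),u.min(),u.max(),v.min(),v.max())
    for z in(.05,.055,.06,.065,.07):print(z,at_z(f,(u.mean(),v.mean()),z)[:2].round(4))
    print('depth',np.median([at_depth(f,(a,b)) for a,b in zip(u,v)],0))
    x0,y0=r[1].start-30,r[0].start-30
    save(f,c+'7.png',(x0,y0,x0+100,y0+100),6)
want(.438,.328,.15)
E
```

```text
time_s: 9.78
tcp_pos: [0.5259, 0.1268, 0.1738]
eef_rot: [1.0, -0.005, 0.0, 0.0]
ft_force: [-0.3, -0.3, -0.0]
gripper_width: 0.003
t 9.78 tcp [0.5259 0.1268 0.1738] phi -0.59 F [-0.28 -0.25 -0.01] w 0.003 j [ 0.02  0.41  1.54 -0.    1.19  0.03]
red 1 [359. 250.] [ 0.5689 -0.097 ] 0.0696 -97.71
yel 64 [333.1 275. ] [ 0.5032 -0.0285] 0.075 -179.7
grn 54 [304.3 246.8] [0.5775 0.0467] 0.0748 90.53
top 149 197.71140939597316 300.248322147651 191 204 294 307
0.05 [0.4394 0.3321]
0.055 [0.4392 0.3308]
0.06 [0.4389 0.3295]
0.065 [0.4387 0.3282]
0.07 [0.4385 0.3268]
depth [0.43920934 0.32760781 0.06568185]
scene 101 385.2178217821782 169.0891089108911 379 392 165 173
0.05 [0.43   0.3442]
0.055 [0.4362 0.3371]
0.06 [0.4423 0.3301]
0.065 [0.4485 0.323 ]
0.07 [0.4547 0.3159]
depth [0.44733598 0.3247137  0.06413863]
t 9.93 tcp [0.5262 0.1255 0.1737] phi -0.7 F [-0.98  0.64  0.5 ] w 0.005 j [ 0.02  0.41  1.54 -0.    1.19  0.03]
tool mm [ -90.6 -201.4   23.7]
```

View pics/top7.png

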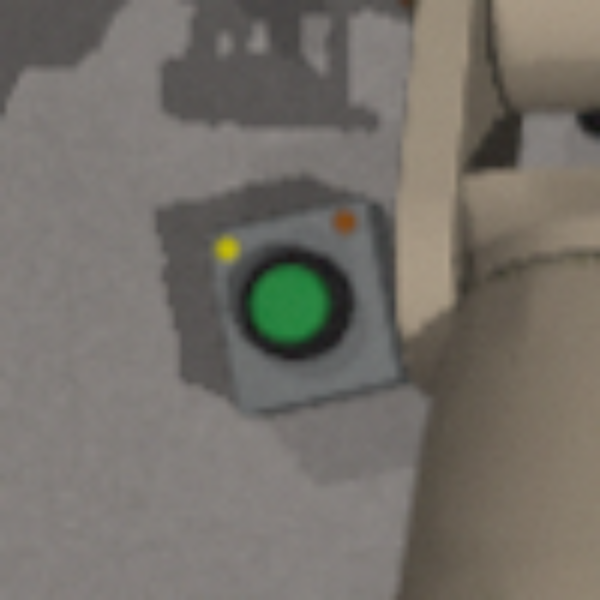

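View pics/scene7.png

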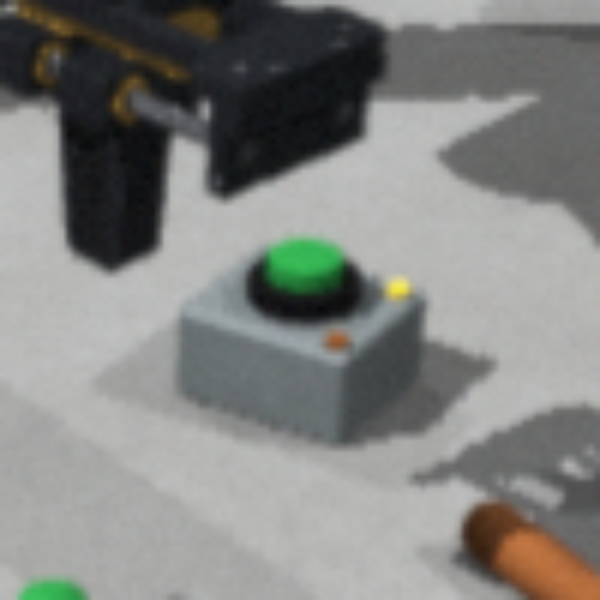

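View pics/top6.png

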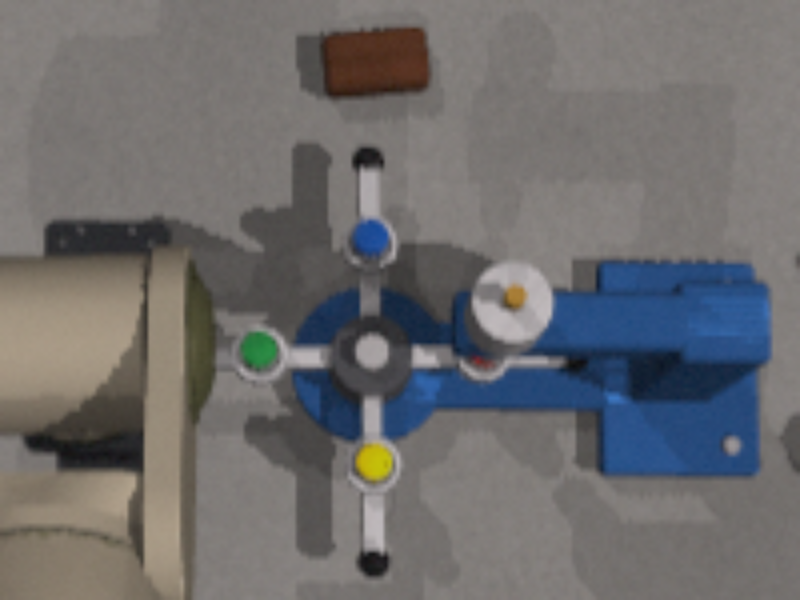

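Run:
```python
from h import *
f=cams.grab_frame('top')
cr=lambda u,v:(240+(u+.5)/4-.5,160+(v+.5)/4-.5)
a=at_z(f,cr(369,157),.048)[:2];b=at_z(f,cr(374,563),.048)[:2];d=a-b
print(a,b,(a+b)/2,np.linalg.norm(d),np.degrees(np.arctan2(d[1],d[0])))
hub=at_z(f,cr(372,350),.072)[:2];print('hub',hub)
G=cv2.cvtColor(f['frame'],cv2.COLOR_RGB2GRAY)
for uv in((512,303),(513,304)):
    c=at_z(f,cr(*uv),.273)[:2]
    for h in(hub,(a+b)/2):
        e=c-h;print('ram',c,np.linalg.norm(e),np.degrees(np.arctan2(e[1],e[0])))
im=cv2.resize(f['frame'][160:310,240:440],None,fx=4,fy=4,interpolation=cv2.INTER_CUBIC)[:,:,::-1].copy()
hc=(a+b)/2
for ang,col in((-89,(0,255,0)),(-91,(0,0,255)),(-93,(255,0,255))):
    w=np.array([np.cos(np.radians(ang)),np.sin(np.radians(ang))]);n=np.array([-w[1],w[0]])
    c=hc+.075*w
    P=[proj(f,[c[0]+.024*np.cos(t),c[1]+.024*np.sin(t),.273]) for t in np.linspace(0,6.3,40)]
    cv2.polylines(im,[np.int32([((p-[240,160]+.5)*4-.5) for p in P])],True,col,1)
    for s in(-.018,.018):
        P=[proj(f,[*(hc+r*w+s*n),.2]) for r in(.06,.236)]
        cv2.polylines(im,[np.int32([((p-[240,160]+.5)*4-.5) for p in P])],False,col,1)
cv2.imwrite('pics/fit.png',im)
```

```text
[ 0.7185594  -0.02765766] [ 0.43930027 -0.0294269 ] [ 0.57892984 -0.02854228] 0.27926473255713075 0.36299040707236946
hub [ 0.57921153 -0.02823879]
ram [ 0.57280315 -0.10076083] 0.07280463003986981 -95.0498076550003
ram [ 0.57280315 -0.10076083] 0.07247796355243362 -94.84910163720329
ram [ 0.57223504 -0.10130788] 0.07340138221608826 -95.45395376458363
ram [ 0.57223504 -0.10130788] 0.07307292141083507 -95.25669600620256
```

View pics/fit.png

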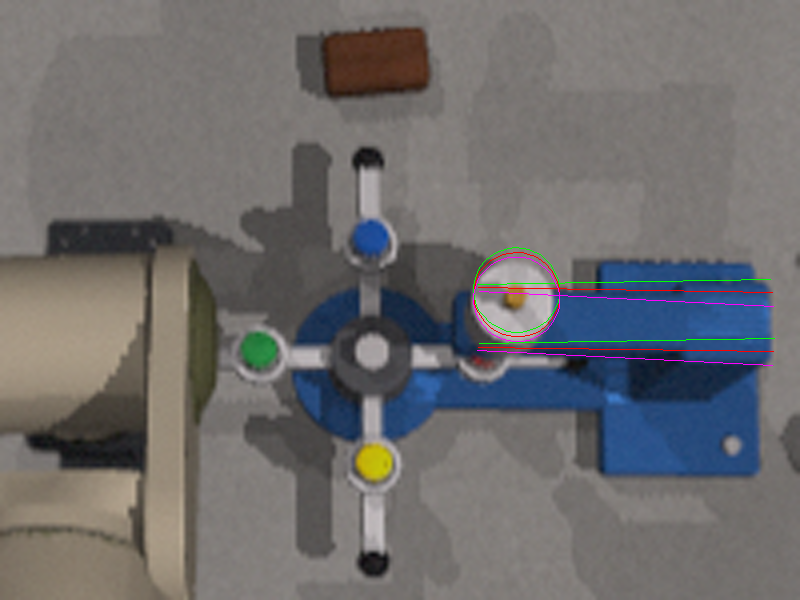

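The direct comparison of ram against red die in the scene view is the decisive one, so I'll fit that precisely before pressing.

Run:
```python
from h import *
fs=[cams.grab_frame('scene') for _ in range(4)]
f=fs[0];A=np.mean([g['frame'].astype(float) for g in fs],0)
np.save('scn.npy',A)
c0=np.array([.578,-.103])
def draw(im,c,zs,r,col,x0,y0,k):
    for z in zs:
        P=[(proj(f,[c[0]+r*np.cos(t),c[1]+r*np.sin(t),z])-[x0,y0]+.5)*k-.5 for t in np.linspace(0,6.3,60)]
        cv2.polylines(im,[np.int32(np.round(P))],True,col,1)
x0,y0,k=262,218,12
base=cv2.resize(A[y0:y0+48,x0:x0+50].astype(np.uint8),None,fx=k,fy=k,interpolation=cv2.INTER_CUBIC)[:,:,::-1].copy()
cv2.imwrite('pics/c8.png',base)
print(A[236:246,274:300].mean(-1).round(0).astype(int))
print((A[249:266,278:298,0]-A[249:266,278:298,1]).astype(int))
```

```text
[[163 165 166 153  91  84  89  89  93  96 102 105 108 110 113 114 112 110
  110 133 201 210 204 195 174 144]
 [162 164 164 154  92  84  89  90  93  97 101 105 107 110 112 114 113 108
  104 119 179 164 152 140 135 129]
 [164 164 164 154  92  85  90  89  92  98 100 104 108 109 113 113 112 109
  106 108 151 146 138 131 128 127]
 [162 161 163 154 106  86  88  89  92  96 102 104 109 108 112 114 113 108
  104 107 146 142 134 129 128 129]
 [163 163 166 164 131  90  89  91  92  97 100 106 108 111 111 112 112 108
  104 106 137 138 134 132 132 134]
 [174 175 176 181 154  95  87  89  92  95 100 105 106 110 110 113 111 110
  107 110 134 140 138 140 156 152]
 [187 187 188 187 168  97  87  89  93  97 102 104 107 108 110 111 111 108
  109 120 145 157 156 186 204 198]
 [185 186 187 188 173 102  89  90  93  96 101 105 107 110 111 111 111 114
  121 135 149 161 160 210 230 233]
 [184 186 188 187 181 141 108  96  93  96 100 104 107 109 111 114 119 133
  144 136 128 125 132 191 218 232]
 [187 188 188 187 186 180 151 127 110 110 110 111 114 119 129 132 151 165
  169 145 113 100 122 182 195 206]]
[[  0   0
[... 736 characters left out ...]
   8   0
  -10 -28]
 [ -1   0   5  50 145 177 187 181 136 120 123 119 117 113 102  69  16  -7
  -28 -41]
 [  0  -1   3  28 128 159 156 135 117 105 107 107 107 106  98  69  12  -8
  -27 -39]
 [  0  -2   0  11  95 151 154 144 135 115 105 103 105 104  91  53   5  -2
  -13 -28]
 [ -1  -1   0   5  49 124 141 143 135 124 106 104 100  95  66  27   3   0
   -3 -15]
 [  0   0  -1   1  12  55  86 112 120 112  98  90  71  57  28   4   1  -1
   -1  -6]
 [  0   0   0  -1   2   8  27  49  53  50  47  43  34  18   4   0   0   0
    0  -1]
 [ -1   0   0   0   0   0   1   3   5   4   4   4   3   2   0   0   0  -1
    0   0]
 [  0   0  -1   0   0   0   0   0  -1  -1   0   0  -1  -1  -1   0  -1   0
    0  -1]]
```

View pics/c8.png

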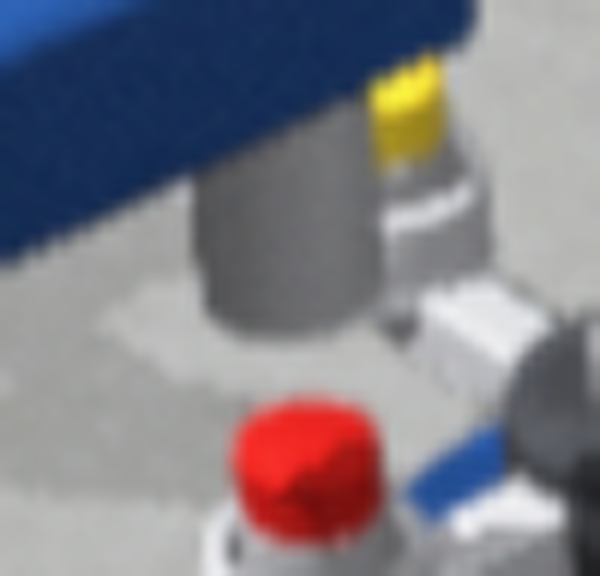

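Run:
```python
from h import *
A=np.load('scn.npy');print(A[243:250,281:291].mean(-1).astype(int))
f=cams.grab_frame('scene')
def ext(c,z,r):
    P=np.array([proj(f,[c[0]+r*np.cos(t),c[1]+r*np.sin(t),z]) for t in np.linspace(0,6.2832,400)])
    return P[:,0].min(),P[:,0].max(),P[:,1].min(),P[:,1].max()
c=np.array([.578,-.103])
for n,z,r in(('ram.118',.118,.015),('ram.122',.122,.015),('die.090',.09,.012),('die.085',.085,.012),('die.0773',.0773,.012)):print(n,np.round(ext(c,z,r),2))
for dx in([.002,0],[0,.002]):print(dx,np.array(ext(c+dx,.09,.012))-ext(c,.09,.012))
```

```text
[[ 90  93  95 101 104 107 109 111 111 111]
 [ 95  92  96  99 103 107 109 111 114 118]
 [126 109 109 110 111 114 119 129 131 151]
 [168 152 152 149 148 150 155 163 166 179]
 [187 186 186 186 184 185 186 186 186 186]
 [188 188 188 190 190 189 189 188 189 188]
 [186 186 186 186 190 189 187 188 189 189]]
ram.118 [276.12 291.97 236.68 246.06]
ram.122 [275.97 291.86 234.98 244.34]
die.090 [278.75 291.22 249.24 256.86]
die.085 [278.93 291.36 251.28 258.92]
die.0773 [279.21 291.58 254.4  262.06]
[0.002, 0] [0.63357226 0.64875051 0.45537316 0.47434407]
[0, 0.002] [ 0.82461946  0.81016163 -0.42387912 -0.44090064]
```

The views agree that the ram is 1–2° further clockwise than the red arm. The scene offset is about 2 mm and the top-view beam direction about -91 to -92°, with the arm at -90°. That's inside tolerance, but a 2° nudge will centre it better.

```bash
python3 -m inch '[[[0,20,0],0],[[0,20,0],0],[[0,0,30],0],[[0,0,50],0],[[0,0,40],0],[[0,0,15],0],[[8,0,0],0],[[12,0,0],0],[[9,0,0],0],[[2,0,0],0],[[0,0,0],0]]'; python3 ang.py 9;  python3 -m inch '[[[2,-0.4,0],1],[[2,-0.4,0],1],[[0,0,0],0],[[0,0,0],0],[[-8,0,0],0],[[-15,0,0],0],[[-8,0,-15],0],[[0,0,-40],0],[[0,0,-50],0],[[0,0,-30],0],[[0,-20,0],0],[[0,-20,0],0]]';python3 ang.py 10
python3 - <<'E'
from h import *
fs=[cams.grab_frame('scene') for _ in range(3)];f=fs[0]
A=np.mean([g['frame'].astype(float) for g in fs],0);R=A[...,0]-A[...,1]
print(R[249:268,278:298].astype(int))
im=A[218:266,262:312].astype(np.uint8);cv2.imwrite('pics/c10.png',cv2.resize(im,None,fx=12,fy=12,interpolation=cv2.INTER_CUBIC)[:,:,::-1])
E
```

```text
time_s: 11.6
tcp_pos: [0.5568, 0.0858, 0.0389]
eef_rot: [1.0, -0.006, 0.0, 0.0]
ft_force: [-0.4, -0.3, -0.4]
gripper_width: 0.006
t 11.6 tcp [0.5568 0.0858 0.0389] phi -0.68 F [-0.45 -0.33 -0.4 ] w 0.006 j [-0.05  0.63  1.59 -0.    0.93 -0.04]
red 1 [359. 250.] [ 0.5689 -0.097 ] 0.0696 -97.71
yel 63 [332.8 274.9] [ 0.5034 -0.0278] 0.0748 179.77
time_s: 13.15
tcp_pos: [0.5317, 0.1283, 0.1753]
eef_rot: [1.0, -0.024, 0.001, -0.0]
ft_force: [-0.1, 0.3, -0.5]
gripper_width: 0.008
t 13.15 tcp [0.5317 0.1283 0.1753] phi -2.71 F [-0.07  0.29 -0.53] w 0.008 j [0.02 0.42 1.52 0.   1.2  0.07]
red 8 [359.6 250.4] [ 0.5679 -0.0987] 0.0713 -98.33
yel 64 [332.  274.9] [ 0.5034 -0.0257] 0.0748 178.12
grn 54 [304.3 245.8] [0.5802 0.0467] 0.0749 88.49
[[  0  -1  -3   0  -1   0   3   6   6   5   8   2   0   0  -1   0   0  -1
   -1  -1]
 [  0   1  -2   0   7  25  44  62  75  76  70  50  19   5   0  -1   0   0
   -1  -1]
 [  0  -1   1  12  54 108 136 160 175 177 173 145  92  43   5  -2   0   0
   -2   0]
 [  0   0  15  74 143 185 191 196 199 195 197 191 177 125  36   2   0   0
    0   0]
 [ -2   3  48 15
[... 559 characters left out ...]
  -2 -12
  -29 -41]
 [  0  -1   8  75 138 151 147 138 128 117 113 106 101  85  48   5   1  -3
  -21 -32]
 [  0  -1   3  32  86 121 134 125 117 108 101  89  73  42  17   1  -1  -3
  -12 -12]
 [  0  -1   1   8  29  54  78  72  65  62  54  37  27   7   1   0   0   0
   -3  -2]
 [ -1  -1  -1   0   1   8  22  23  22  22  17   4   3   0   0   0  -1  -2
    0  -1]
 [  0   0  -2  -1   1   1   1   1   1   0   1  -1   0   0   0   0  -1  -1
   -1   0]
 [  0  -1   0  -1   0   0   1   0   0   0   0  -1   0   0   0  -2  -1  -1
    0  -1]
 [ -1   0  -1   0  -1   0   0  -1   0   0   0   0  -1  -1   0  -2  -2   0
   -1  -1]
 [ -1  -2  -2  -1   0   0  -1   0  -1   0   0   0  -2  -1  -1   0  -1   0
   -1   0]]
```

View pics/c10.png

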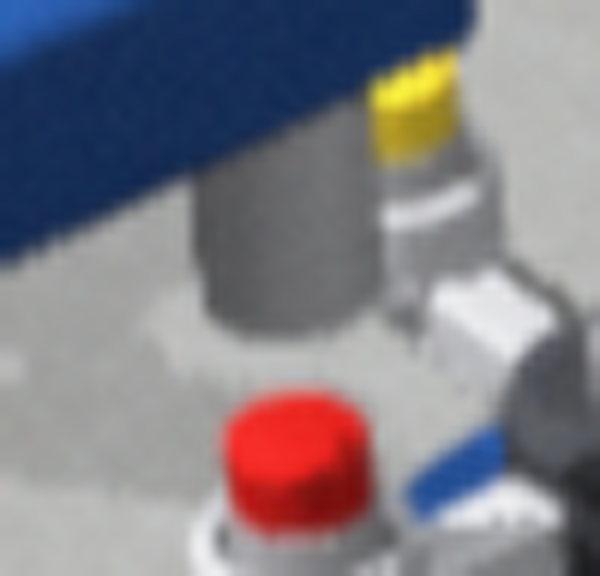

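View pics/top10.png

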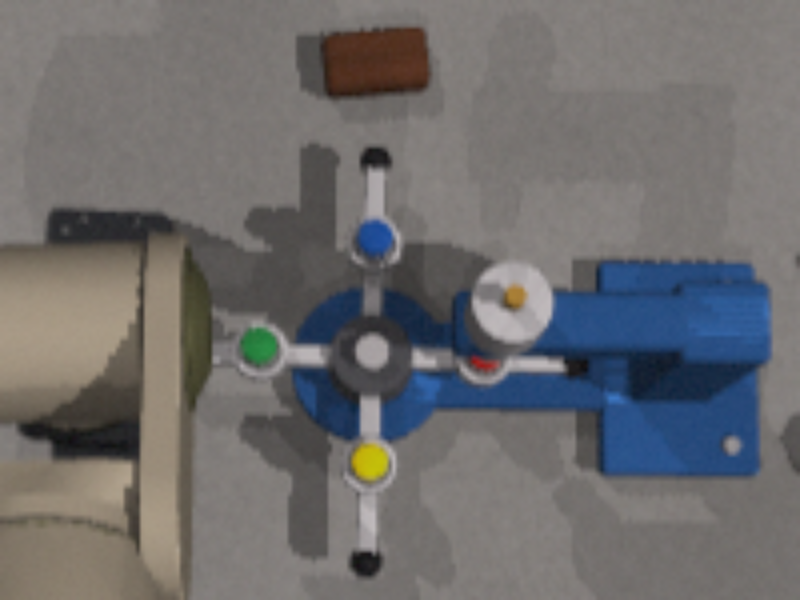

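The turret is now at about -91.7°, which brackets the ram from both views, with the error within 1–2 mm. Next is the button.

Run:
```python
from h import *
want(.439,.329,.1)
```

```text
t 13.35 tcp [0.5316 0.1277 0.1743] phi -2.65 F [ 0.11 -0.03 -0.15] w 0.011 j [ 0.02  0.42  1.52 -0.    1.2   0.07]
tool mm [-101.8 -196.8   74.2]
```

```bash
python3 -m inch '[[[-10,-20,0],0],[[-20,-40,0],0],[[-24,-45,0],0],[[-24,-45,0],0],[[-16,-32,0],0],[[-8,-15,20],0],[[0,0,30],0],[[0,0,22],0],[[0,0,0],0]]'
python3 - <<'E'
from h import *
want(.439,.329,.07)
for c in('top','scene'):
    f=cams.grab_frame(c)
    save(f,c+'11.png',(150,250,250,350) if c=='top' else (335,125,435,225),6)
E
```

```text
time_s: 14.48
tcp_pos: [0.4387, 0.3285, 0.1008]
eef_rot: [1.0, -0.024, -0.001, 0.001]
ft_force: [0.2, -0.0, 0.1]
gripper_width: 0.008
t 14.47 tcp [0.4387 0.3285 0.1008] phi -2.72 F [ 0.18 -0.02  0.07] w 0.008 j [ 0.43  0.51  1.6  -0.    1.04  0.48]
tool mm [ 0.4 -0.5 30.8]
```

View pics/scene11.png

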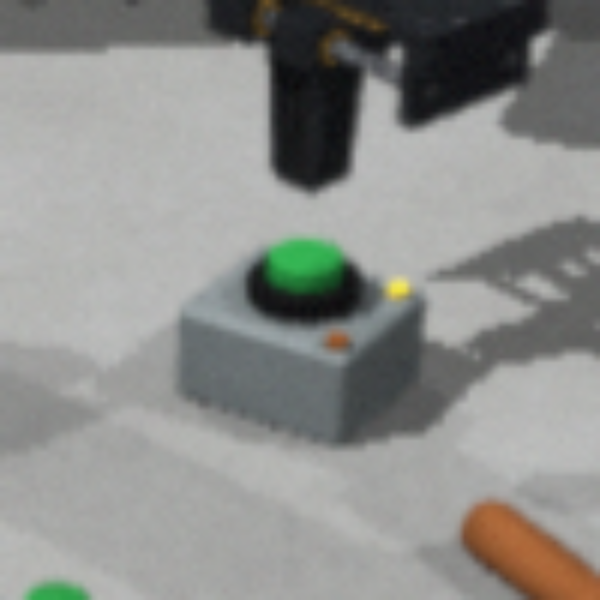

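```bash
python3 -m inch '[[[0,0,15],0],[[0,0,12],0],[[0,0,4],0],[[0,0,0],0]]'; python3 -m inch '[[[0,0,2],0],[[0,0,0],0]]';python3 -m inch '[[[0,0,2],0],[[0,0,0],0]]';python3 -m inch '[[[0,0,2],0],[[0,0,0],0]]'
```

```text
time_s: 15.08
tcp_pos: [0.4389, 0.3294, 0.0705]
eef_rot: [1.0, -0.023, -0.0, 0.0]
ft_force: [0.3, 0.4, -0.4]
gripper_width: 0.004
time_s: 15.32
tcp_pos: [0.439, 0.3295, 0.0688]
eef_rot: [1.0, -0.023, 0.0, -0.0]
ft_force: [0.0, 1.0, 0.3]
gripper_width: 0.007
time_s: 15.58
tcp_pos: [0.4391, 0.3296, 0.0669]
eef_rot: [1.0, -0.023, 0.0, -0.0]
ft_force: [0.4, 0.5, 2.4]
gripper_width: 0.003
time_s: 15.82
tcp_pos: [0.4391, 0.3296, 0.0648]
eef_rot: [1.0, -0.023, 0.0, -0.0]
ft_force: [0.7, 0.0, 3.0]
gripper_width: 0.004
```

```bash
python3 -m inch '[[[0,0,2],0],[[0,0,0],0]]';python3 -m inch '[[[0,0,1.5],0],[[0,0,0],0]]'; python3 -m inch '[[[0,0,1],0],[[0,0,0],0]]'
```

```text
time_s: 16.08
tcp_pos: [0.4391, 0.3296, 0.0628]
eef_rot: [1.0, -0.023, 0.0, -0.0]
ft_force: [0.5, 0.8, 4.8]
gripper_width: 0.001
time_s: 16.32
tcp_pos: [0.4391, 0.3296, 0.0614]
eef_rot: [1.0, -0.023, 0.0, -0.0]
ft_force: [0.0, -0.4, 6.3]
gripper_width: 0.004
time_s: 16.58
tcp_pos: [0.4392, 0.3296, 0.0613]
eef_rot: [1.0, -0.023, 0.0, -0.0]
ft_force: [-2.4, -0.8, 14.0]
gripper_width: 0.005
```

Force rose to 5 N, then jumped to 14 N with the tip stopped at 0.0613, so the button is fully down. Now I'll let go and check.

```bash
python3 -m inch '[[[0,0,-5],0],[[0,0,-15],0],[[0,0,-30],0],[[0,0,-30],0],[[0,0,-20],0],[[-30,0,0],0],[[-30,0,0],0],[[0,0,0],0],[[0,0,0],0]]'; python3 ang.py 12
python3 - <<'E'
from h import *
f=cams.grab_frame('scene');save(f,'s12.png')
save(f,'s12z.png',(230,140,430,290),4)
E
```

```text
time_s: 17.7
tcp_pos: [0.3797, 0.3323, 0.1605]
eef_rot: [1.0, -0.023, 0.0, -0.0]
ft_force: [-0.3, -0.6, 0.5]
gripper_width: 0.005
t 17.7 tcp [0.3797 0.3323 0.1605] phi -2.69 F [-0.3  -0.57  0.49] w 0.005 j [ 0.49  0.35  1.67 -0.    1.13  0.53]
red 8 [360.2 250.6] [ 0.5672 -0.1003] 0.073 -98.67
yel 63 [331.9 274.9] [ 0.5033 -0.0255] 0.0749 178.0
grn 55 [304.4 245.9] [0.5801 0.0466] 0.0747 88.57
```

View pics/s12z.png

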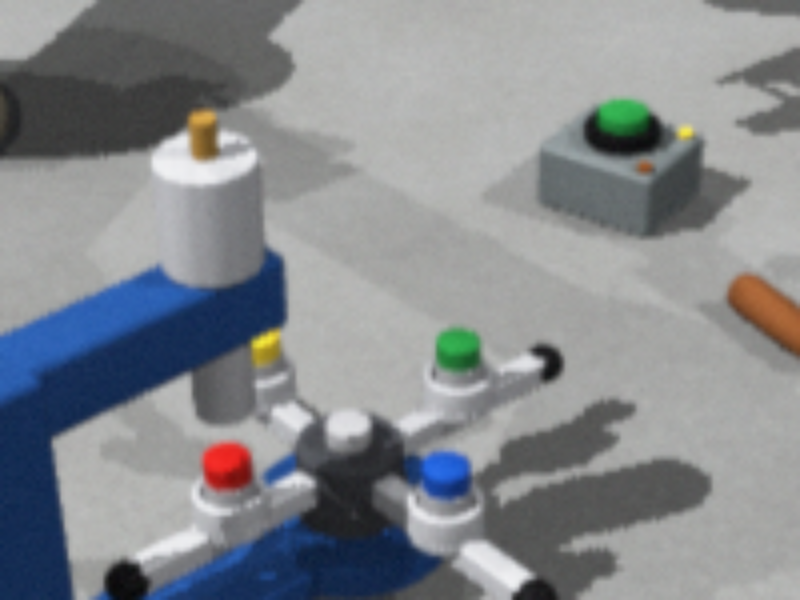

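View pics/s12.png

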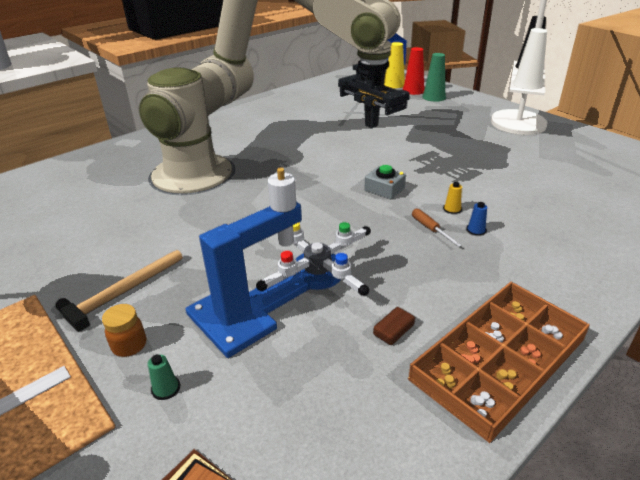

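The picture shows the button up (385,171), the red die below the ram (287,256), all dies seated, the bench objects where they were, and the arm clear. I'm handing it in.

```bash
python3 -c "
from h import *;print(workorder.hand_in())"
```

```text
the job is handed in; nothing more can be done
None
```

I turned the turret about 43° clockwise by pushing on the green die's arm with the shut fingers, so the red die now stands under the ram. I then pressed the green button fully down, let go and handed the job in at about 18 s of the 53 s allowed; no verdict was reported.

- **Turret:** the first push left the red arm at about -90°. The ram looked slightly further clockwise in both views, so I went back and nudged it 2°.
- **Alignment:** the red arm read about -91.7° (from the yellow and green dies) both before and after the press. I put the ram at about -91.2°, so the red die should be within 1–2 mm of centre, against the 6 mm limit.
- **Button:** the force rose to about 5 N. The tip then stopped at 61.3 mm height and the force jumped to 14 N, which is the button's end stop.
- **Final picture:** the button is up, all four dies are seated, the bench objects look unmoved and the arm is clear.

**Checks that disagreed:** the top camera's view of the cylinder on the beam put the ram anywhere from -92° to -95°. I put less weight on it because it is high up, where calibration errors count more. In the close-up scene view, the sideways and vertical offsets pointed opposite ways: about 2.8 mm too far clockwise and 1.7 mm short. Only a ram angle near -95° would bring the error close to the limit, at about 4–5 mm.

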